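Make up a press pack on a jeweller's bench

TASK

Make up the pack for the press: pile every steel spacer plate lying about squarely on the middle of the grey press bed, long sides along the bed's long sides, all the large plates underneath and the small ones above. When the plates are piled, draw the square former bar out of its slanted stand and lay it flat along the top of the pile, in line with the bed and centred. Last of all throw the bed's lock lever fully over, away from you, and leave the other things on the bench where they are.

Things in the scene. Friction and masses are not known exactly. Their poses are not given: they have to be found in the camera images.
- bed: press bed: fixed grey painted slab on the bench, 160 x 120 x 20 mm high, four dark bolt heads near its corners standing 0.5 mm proud; a 70 x 10 mm tongue of the same height joins it to the lever's block on its left (+y) side. Origin at the centre of the slab's underside (tongue not counted), x along its 160 mm side (away from the robot), z up
- bed_centre (a point): centre of the bed's flat top, 20 mm above the bench: the middle of the pile
- large1: large spacer plate, bare steel, 80 x 56 x 10 mm, about 0.35 kg; may be absent. Origin at its centre, x along its 80 mm side, z up through its thickness; both faces alike
- large2: large spacer plate, bare steel, 80 x 56 x 10 mm, about 0.35 kg; may be absent. Origin at its centre, x along its 80 mm side, z up through its thickness; both faces alike
- large3: large spacer plate, bare steel, 80 x 56 x 10 mm, about 0.35 kg; may be absent. Origin at its centre, x along its 80 mm side, z up through its thickness; both faces alike
- large4: large spacer plate, bare steel, 80 x 56 x 10 mm, about 0.35 kg; may be absent. Origin at its centre, x along its 80 mm side, z up through its thickness; both faces alike
- small1: small spacer plate, bare steel, 56 x 40 x 10 mm, about 0.18 kg; may be absent. Origin at its centre, x along its 56 mm side, z up through its thickness; both faces alike
- small2: small spacer plate, bare steel, 56 x 40 x 10 mm, about 0.18 kg; may be absent. Origin at its centre, x along its 56 mm side, z up through its thickness; both faces alike
- bar: former bar: square steel bar 16 x 16 x 160 mm, about 0.32 kg, thin dark band near its +x end. Origin at its centre, x along its length. At the start it stands loosely in the slanted stand, its +x end up and leaning 25 degrees from the vertical, the lower 60 mm inside the socket, 100 mm free, its top about 165 mm above the bench; it is drawn out along its own length
- stand: fixed wooden stand for the bar: foot 90 x 60 x 12 mm and a square socket tube (inner width 20 mm, walls 6 mm, 60 mm deep) that leans 25 degrees from the vertical towards the stand's +x; its mouth is about 72 mm above the bench. Origin under the foot, on the bench
- lock (a joint): bed lock lever beside the bed's left (+y) long side, black handle on a grey block (70 x 50 x 25 mm high, its centre 95 mm from the bed's centre along the bed's y). 0 = leaning towards the robot (-x of the bed), 1.0 rad = fully over, leaning away (+x of the bed). It swings in the bed's x-z plane, stays where it is left, and needs only a light push
- lock_tip (a point): the free end of the lock lever's handle; it moves with the lever. The handle is 80 mm from its pivot, which is 22 mm above the bench, to this point, the centre of a 26 mm ball; handle rod 10 mm thick; at 0 it leans 0.5 rad from the vertical, at 1.0 as far the other way
- jar: bystander, not part of the job: amber glass jar with steel cap, 36 mm wide, 45 mm high. Origin under its centre, on the bench
- dapping: bystander, not part of the job: dark steel dapping cube, 45 mm. Origin under its centre, on the bench
- mallet: bystander, not part of the job: mallet, black rubber head 40 mm thick and 70 mm long, wooden handle about 150 mm along its -x. Origin under its head, on the bench
- anvil: bystander, not part of the job: small bench anvil, 90 x 50 mm, 56 mm high. Origin under its centre, on the bench
Mind the look-alikes: they are no part of the job. Leave any blue or turquoise look-alike of the small1 alone. Leave any red look-alike of the large2 alone.

How it is judged:
By the outcome, as a careful person would: the job done as asked, in the order asked, and still so for the second after the job is handed in, with the robot touching nothing.
Of large1, large2, large3, large4 only 3 to 4 are there at a start; the rules pass over those that are not, and their reading is None.
Of small1, small2 only 1 to 2 are there at a start; the rules pass over those that are not, and their reading is None.
At some moment in a run one of large1, large2, large3, large4, small1, small2 may be knocked a few centimetres aside while the robot is not near it.
Once in a run the grip may slacken for a moment while it holds something.
It also fails if it takes over 210 s, if anything falls off the work surface, if the arm or the gripper's body presses on something with over 40 N, if the wrist force passes 120 N, or if a joint passes its speed limit or range.

ROBOT

A 6-joint arm with a two-finger parallel gripper is mounted at the origin on the work surface. World frame = base frame: x ahead of the robot, y to its left, z up, the work surface at z = 0. Lengths are in mm, angles in rad, forces in N, time in s.
With the tool pointing down it reaches from about 325 to 775 mm from the base axis. Payload 5.5 kg.
Tool frame: the origin (TCP) lies on the centre line of the jaws, within the pads' length; the fingertips stand 22 mm ahead of it and the grasp point (between the pads) lies 3 mm ahead of it; z points along the fingers, y is the line along which they close (so a half turn about z gives the same grasp; the last joint's range is limited). The gripper opens to 88 mm and grips with 3 to 60 N. Pads are 20 mm wide; open, the fingers measure 115 mm over their backs; the gripper's body (75 mm by 178 mm) begins 61 mm behind the grasp point.
Start: joints at [1.168, 0.091, 1.231, -0, 1.82, -0.057], TCP at [203.375, 564.496, 244.631] pointing down, gripper open.
Joint ranges: [-2.87, 2.87], [-0.86, 2.18], [0.17, 2.46], [-1.51, 4.65], [0.06, 2.69], [-2.65, 2.65]. Speed limits (rad/s): [2.57, 2.57, 3.01, 3.14, 3.14, 3.14].

INTERFACE

Orientations are given as a unit quaternion [x, y, z, w].
In Python, from rig import r, readout, viewer, workorder gives the robot as it stands. The module is installed in compiled form; this text tells all that it offers. Calls block until the motion is done:
- r.move_pose(position, orientation): joint-space move of the TCP to a pose.
- r.movel(position, orientation=None, v=150): straight line of the TCP; orientation=None keeps the orientation; v is the mean speed in mm/s.
- r.goto_joints(angles): joint-space move.
- r.let_go() and r.close(grasp_force=None): open the fingers fully, or close them until they stop; grasp_force is the grip in N (None keeps the last).
- r.wait(seconds).
- r.ik(position, orientation): joint angles nearest the present ones, or None.
- readout.state(): the state.
- viewer.camera(name): name is "side" or "top"; returns a dict with "frame" (384x512x3 uint8, red, green, blue), "range_z" (384x512 float32, mm along the optical axis (not along the pixel's ray), 0 where there is no reading), "fovy" (degrees; the focal length in pixels is half the picture's height over the tangent of half this angle, whatever the lens; pixels are square), "cx", "cy" (the principal point, pixels), "world_from_camera" (4x4, takes a point from camera to world coordinates). Camera axes: x right, y up, looking along -z (the intrinsics and any distortion apply to the point x, -y, -z); pixel columns grow to the right and rows downward; lengths in mm; the calibration is good to about 2 mm. A picture is of the moment at which its call begins.
A pose or a line that the arm cannot do raises r.PlanningError and nothing moves.
- workorder.sign_off(): hands the job in; it is judged then, once.
The state is a dict: "t": time; "joints": joint angles; "joint_velocities": joint speeds; "effort": joint torques, N m; "tcp_pos": TCP position; "ee_rot": TCP orientation; "force": force on the tool from outside, world axes, zero at the start; "wrist_torque": the same for the moment, N m; "grip_width": finger opening in mm; "grasp_force": force on a finger pad.
Only numpy, scipy, OpenCV 4.12 (cv2) and the standard library are available. Lean on these libraries where they do the work, as an engineer would, in place of code of your own. Each camera call takes 0.05 s, during which the arm holds its last target. There are 200 camera calls.

## Working session

There is one attempt and no reset: what is moved stays moved. The work goes in short steps, each a Python script; the robot and the scene stay as the last script left them, time stands still between calls to the robot, and variables do not carry over. Pictures are saved under pics/ and viewed, at most 14 in all, crops included, and the job is handed in when it is done.

```bash
mkdir -p pics
python3 - <<'E'
from rig import r,readout,viewer
import cv2,numpy as np
for n in("top","side"):
    c=viewer.camera(n); cv2.imwrite(f"pics/{n}0.png",cv2.resize(c["frame"][:,:,::-1],(768,576)))
    np.savez(f"{n}0.npz",**c)
    print(n,c["fovy"],c["cx"],c["cy"],c["world_from_camera"].round(3).tolist(),[k for k in c])
print(readout.state())
E
```

```text
top 51.479781792447035 255.87101521325164 193.7191320507963 [[-0.009, 0.98, -0.199, 288.205], [-1.0, -0.01, -0.003, 14.707], [-0.004, 0.199, 0.98, 1172.289], [0.0, 0.0, 0.0, 1.0]] ['frame', 'range_z', 'fovy', 'cx', 'cy', 'world_from_camera']
side 50.0993959699051 257.19680667283274 193.1463185321694 [[-0.994, 0.074, -0.084, 405.201], [-0.111, -0.59, 0.799, 870.029], [0.009, 0.804, 0.595, 711.364], [0.0, 0.0, 0.0, 1.0]] ['frame', 'range_z', 'fovy', 'cx', 'cy', 'world_from_camera']
{'t': 0.1, 'joints': array([ 1.16832765e+00,  9.18092534e-02,  1.23174501e+00,  1.95048287e-05,
        1.81981445e+00, -5.66726282e-02]), 'joint_velocities': array([-0.00015618, -0.00273069, -0.00208486, -0.00073321, -0.00025616,
       -0.00097736]), 'effort': array([ 2.28097582e-03, -4.47854733e+01, -4.07572281e+01,  7.01115397e-02,
        2.83311261e-02, -1.00280140e-04]), 'tcp_pos': array([203.25936825, 564.28285964, 243.61609799]), 'ee_rot': array([ 1.72035454e-01,  9.85090358e-01, -8.62581828e-04, -2.11285636e-04]), 'force': array([-0.98313594,  0.95551012, -0.0171166 ]), 'wrist_torque': array([ 0.01469977,  0.02061379, -0.01694732]), 'grasp_force': 0.0, 'grip_width': 88.22494443558485}
```

View pics/top0.png

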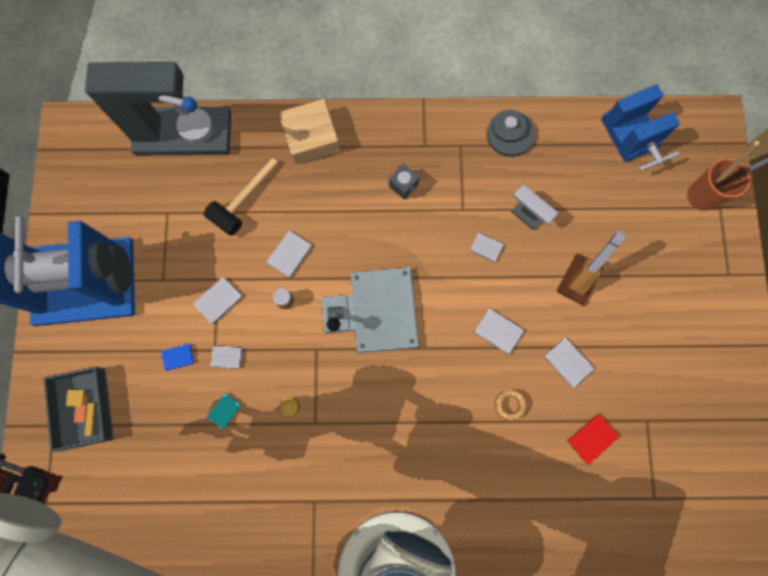

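View pics/side0.png

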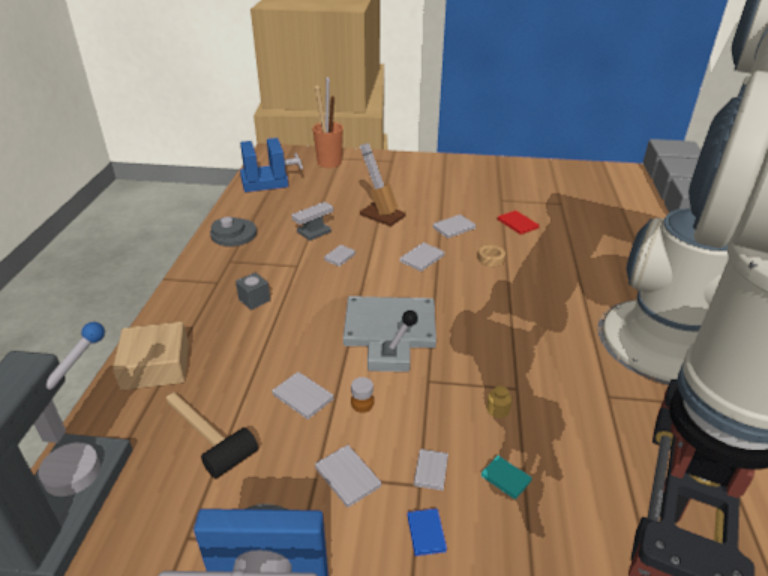

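The top view shows four large plates at (290,254), (218,300), (499,330), (569,361) and two small ones at (487,247), (226,357). The bed is at (384,310), the lever ball at (333,324), and the bar and stand at (595,260). The red, blue and turquoise look-alikes are left alone.

```bash
cat > h.py <<'E'
import numpy as np,cv2
from scipy.spatial.transform import Rotation as R
def rays(c):
    H,W=c["range_z"].shape; f=H/2/np.tan(np.radians(float(c["fovy"]))/2)
    u,v=np.meshgrid(np.arange(W),np.arange(H)); M=c["world_from_camera"]
    d=np.stack([(u-c["cx"])/f,-(v-c["cy"])/f,-np.ones((H,W))],-1)
    return d@M[:3,:3].T, M[:3,3]
def cloud(c):
    d,o=rays(c); return o+d*c["range_z"][...,None]
def steel(c):
    """grey pixels (low saturation, light)"""
    h=cv2.cvtColor(c["frame"],cv2.COLOR_RGB2HSV); return (h[...,1]<60)&(h[...,2]>105)
def plates(c,z=10,lo=4,hi=16,amin=900,amax=8000):
    P=cloud(c); d,o=rays(c)
    m=(steel(c)&(P[...,2]>lo)&(P[...,2]<hi)&(c["range_z"]>0)).astype(np.uint8)
    n,l=cv2.connectedComponents(m); out=[]
    for i in range(1,n):
        s=l==i
        if s.sum()<60: continue
        q=o[:2]+d[s][:,:2]*((z-o[2])/d[s][:,2])[:,None]
        (cx,cy),(w,h),a=cv2.minAreaRect(q.astype(np.float32))
        if w<h: w,h,a=h,w,a+90
        if amin<w*h<amax and w<110: out.append((cx,cy,w,h,(a+90)%180-90,float(np.median(P[s][:,2])),float(s.sum())))
    return out
def show(l):
    for p in l: print(np.round(p,1).tolist())
E
python3 - <<'E'
from h import *
for n in("top","side"):
    c=dict(np.load(n+"0.npz")); P=cloud(c); print(n)
    print("bench z",np.round(np.percentile(P[250:262,90:220,2] if n=="top" else P[300:310,100:110,2],[5,50,95]),1))
    show(plates(c))
    print("bed"); show(plates(c,20,17,24,5000,40000))
    d,o=rays(c); b=(P[...,2]>16.5)&(P[...,2]<24)&(P[...,0]>380)&(P[...,0]<650)&(abs(P[...,1])<150)
    q=o[:2]+d[b][:,:2]*((20-o[2])/d[b][:,2])[:,None]; print("bed all",b.sum(),q.min(0),q.max(0),cv2.minAreaRect(q.astype(np.float32)))
    hs=cv2.cvtColor(c["frame"],cv2.COLOR_RGB2HSV)
    k=(P[...,2]>70)&(P[...,2]<180)&(P[...,0]>380)&(P[...,0]<650)&(abs(P[...,1])<200); print("ball",k.sum(),P[k].mean(0),P[k].max(0),P[k].min(0))
    k=(P[...,2]>85)&(P[...,2]<175)&(P[...,0]>400)&(P[...,0]<720)&(P[...,1]<-200)&(P[...,1]>-480)
    Q=P[k]; m=Q.mean(0); u=np.linalg.svd(Q-m)[2][0]; u*=np.sign(u[2]); t=(Q-m)@u
    print("bar",k.sum(),m,u,np.degrees(np.arccos(u[2])),np.degrees(np.arctan2(u[1],u[0])),m+u*t.max(),Q[:,2].max())
E
```

```text
top
bench z [-3.2  0.4  4.4]
[603.4, 208.8, 79.4, 57.8, -34.3, 10.2, 469.0]
[613.3, -188.4, 53.8, 42.0, 62.4, 10.2, 240.0]
[510.1, 349.2, 79.8, 57.7, -47.2, 10.4, 492.0]
[443.0, -205.0, 79.1, 57.0, 56.0, 10.3, 515.0]
[380.8, -337.7, 79.6, 56.8, 39.8, 10.1, 538.0]
[397.5, 327.3, 57.6, 37.8, 89.5, 10.6, 262.0]
bed
bed all 2125 [404.1911475  -45.61718897] [570.16894054 141.04074573] ((484.60546875, 49.99443054199219), (159.56968688964844, 179.97225952148438), 4.775174617767334)
ball 73 [446.01687689 110.95147811 103.59342578] [459.17297197 123.86244372 111.53700353] [435.02667887  99.1714925   91.68669933]
bar 204 [ 573.76801165 -386.03192516  130.97104018] [ 0.39536077 -0.2352771   0.88788206] 27.391698304414643 -30.7566528980123 [ 589.42688986 -395.35044068  166.13698961] 167.4395180922727
side
bench z [-2.1 -0.2  2.2]
[379.4, -330.9, 85.6, 62.4, 39.2, 8.9, 232.0]
[442.2, -198.8, 85.6, 60.7, 56.5, 9.1, 293.0]
[612.6, -181.9, 61.8, 43.7, 62.1, 9.0, 151.0]
[477.2, 139.7, 66.4, 14.1, 6.9, 10.2, 102.0]
[602.7, 214.4, 83.6, 59.1, -33.9, 9.6, 662.0]
[509.2, 353.7, 83.4, 58.3, -46.5, 10.0, 951.0]
[396.7, 330.8, 60.3, 39.6, 85.7, 9.8, 460.0]
bed
bed all 1722 [403.89132249 -42.20460558] [569.08395861 146.84258409] ((483.3683166503906, 53.53446578979492), (158.91796875, 181.60140991210938), 5.144326210021973)
ball 116 [447.74897899 118.1967555   95.96961442] [460.46026203 126.87285711 108.84197197] [434.30813092 104.01100925  70.12775928]
bar 175 [ 573.69228025 -382.85493575  124.48974473] [ 0.37845593 -0.21670044  0.89989556] 25.85565690348871 -29.795061617383503 [ 589.97207761 -392.1766003   163.19997814] 163.7638543415602
```

```bash
cat > m.py <<'E'
from h import *
from rig import r,readout,viewer
BED=np.array([487.0,20.3]); BY=4.9; HOME=[1.168,.091,1.231,0,1.82,-.057]
S=readout.state
def q(yaw): return (R.from_euler("z",yaw,degrees=True)*R.from_euler("x",180,degrees=True)).as_quat()
def besty(x,y,z,yaw):
    """of yaw and yaw+180, the one with the less turned last joint"""
    c=[(abs(j[5]),w) for w in(yaw,yaw+180) if (j:=r.ik([x,y,z],q(w))) is not None]
    return min(c)[1]
def look(): r.goto_joints(HOME); return viewer.camera("top")
def on_bench(c): return [p for p in plates(c) if np.hypot(*(np.array(p[:2])-BED))>140]
def is_large(p): return p[2]*p[3]>3500
def pile(c,n):
    z=20+10*n
    return [p for p in plates(c,z,z-5,z+6) if np.hypot(*(np.array(p[:2])-BED))<60]
def carry(p,n,off=0,zt=200):
    """put plate p on the pile that holds n plates already, gripped off mm towards the bed's +x"""
    a=p[4]; yb=besty(*BED,zt,BY); s=off if yb==BY else -off
    ya=besty(p[0],p[1],zt,a); u=np.array([np.cos(np.radians(ya)),np.sin(np.radians(ya))])
    g=np.array(p[:2])+s*u
    r.move_pose([*g,zt],q(ya)); r.movel([*g,60],v=350); r.movel([*g,25],v=100)
    z0=S()["tcp_pos"]; r.close(50); w=S()["grip_width"]
    r.movel([*g,zt],v=250); s1=S(); print("grip",round(w,1),round(s1["grip_width"],1),"z",z0.round(1),"dFz",s1["force"].round(1))
    if s1["grip_width"]<30: print("LOST"); return False
    ub=np.array([np.cos(np.radians(yb)),np.sin(np.radians(yb))]); t=BED+s*ub
    r.move_pose([*t,zt],q(yb)); zp=25+20+10*n
    if abs(S()["grip_width"]-w)>2: print("SLIP",S()["grip_width"])
    r.movel([*t,zp+20],v=300); f0=S()["force"][2]
    r.movel([*t,zp+1],v=60)
    for k in range(8):
        f=S()["force"][2]-f0
        if f>4: break
        r.movel([*t,zp+.5-.5*k],v=20)
    s2=S(); print("placed k",k,"df",round(f,1),"tcp",s2["tcp_pos"].round(1),"want",np.round([*t,zp],1),"w",round(s2["grip_width"],1))
    r.let_go(); r.movel([*t,zp+40],v=250); r.movel([*t,zt],v=350); return True
E
cat > s1.py <<'E'
import sys
from m import *
n=int(sys.argv[1]); large=sys.argv[2]=="L"
c=look(); b=[p for p in on_bench(c) if is_large(p)==large]; show(b)
p=min(b,key=lambda p:np.hypot(*(np.array(p[:2])-BED)))
carry(p,n,12 if n==0 else 0)
c=look(); print("pile"); show(pile(c,n+1)); print("bench"); show(on_bench(c)); print("t",S()["t"])
cv2.imwrite(f"pics/a{n}.png",c["frame"][100:300,100:400,::-1])
E
python3 s1.py 0 L
```

```text
[603.4, 208.8, 79.4, 57.8, -34.3, 10.3, 470.0]
[510.2, 349.5, 79.4, 57.1, -46.9, 10.3, 493.0]
[442.7, -206.0, 81.6, 56.9, 55.5, 10.3, 517.0]
[380.5, -337.9, 80.4, 56.8, 39.6, 10.4, 537.0]
grip 55.6 55.3 z [593.8 215.6  25.6] dFz [ 0.2  0.2 -3.7]
placed k 3 df 6.1 tcp [499.2  21.3  45.3] want [499.   21.3  45. ] w 55.6
pile
[488.6, 21.3, 80.5, 55.8, 5.2, 30.3, 515.0]
bench
[612.6, -189.5, 56.4, 42.1, 62.4, 10.2, 240.0]
[510.0, 349.6, 81.1, 56.8, -43.6, 10.5, 494.0]
[443.2, -205.0, 79.2, 56.9, 56.3, 10.1, 510.0]
[381.3, -338.2, 79.6, 58.4, 39.4, 10.2, 534.0]
[397.3, 327.3, 56.5, 39.9, 85.7, 10.2, 260.0]
t 12.2083
```

```bash
python3 s1.py 1 L && python3 s1.py 2 L
```

```text
[509.9, 349.1, 79.5, 58.0, -46.5, 10.4, 499.0]
[443.3, -204.9, 79.1, 56.7, 56.0, 10.4, 517.0]
[380.7, -337.8, 79.5, 57.0, 42.5, 10.1, 537.0]
grip 55.0 55.6 z [ 443.8 -205.2   26. ] dFz [-0.2  0.5 -4.7]
placed k 3 df 5.7 tcp [487.2  20.3  55.2] want [487.   20.3  55. ] w 55.4
pile
[486.9, 21.1, 80.4, 55.8, 4.9, 40.7, 527.0]
bench
[613.2, -188.3, 53.8, 42.1, 62.4, 10.3, 240.0]
[509.9, 349.2, 79.6, 57.8, -46.0, 10.4, 498.0]
[380.7, -337.8, 79.5, 57.0, 42.5, 10.3, 536.0]
[397.0, 326.4, 57.9, 40.1, 86.4, 10.4, 263.0]
t 24.5667
[509.9, 349.5, 80.2, 57.3, -44.7, 10.3, 498.0]
[380.8, -337.7, 79.6, 56.8, 39.8, 10.5, 536.0]
grip 55.2 55.3 z [510.1 349.6  25.6] dFz [ 0.   0.3 -3.7]
placed k 3 df 5.7 tcp [487.2  20.3  65.2] want [487.   20.3  65. ] w 55.2
pile
[488.9, 21.3, 80.2, 55.7, 3.0, 50.4, 531.0]
bench
[613.2, -188.3, 53.8, 42.1, 62.4, 9.9, 241.0]
[380.7, -337.6, 79.6, 57.1, 39.6, 10.2, 541.0]
[397.3, 327.1, 56.8, 39.9, 85.7, 10.6, 262.0]
t 35.7167
```

Run:
```python
import cv2,os
cv2.imwrite("pics/v2.png",cv2.resize(cv2.imread("pics/a2.png"),(750,500)))
```

```text
(no output)
```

View pics/v2.png

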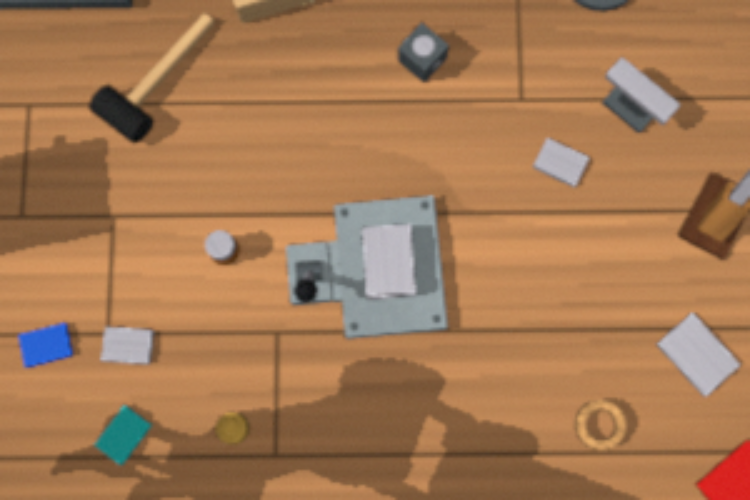

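The pile is square and centred on the bed at crop (388,260), and everything else is undisturbed. Next come the fourth large plate and the two small ones.

```bash
python3 s1.py 3 L && python3 s1.py 4 S && python3 s1.py 5 S
python3 - <<'E'
import cv2
cv2.imwrite("pics/v5.png",cv2.resize(cv2.imread("pics/a5.png"),(750,500)))
E
```

```text
[380.8, -337.6, 79.6, 57.3, 39.3, 10.3, 537.0]
grip 55.3 55.4 z [ 381.2 -338.    26.1] dFz [-0.  -0.5 -4.7]
placed k 3 df 5.4 tcp [487.2  20.3  75.2] want [487.   20.3  75. ] w 55.2
pile
[486.7, 21.1, 81.1, 55.8, 5.4, 60.6, 545.0]
bench
[612.9, -188.3, 55.0, 42.0, 63.8, 10.2, 243.0]
[397.4, 327.0, 57.3, 40.0, 85.1, 10.3, 263.0]
t 48.4833
[613.2, -188.3, 53.8, 42.1, 62.4, 10.3, 239.0]
[397.3, 326.6, 57.9, 39.9, 85.4, 10.5, 263.0]
grip 39.2 39.5 z [ 613.4 -188.4   25.6] dFz [-0.5 -0.  -2.1]
placed k 4 df 6.0 tcp [487.1  20.3  84.9] want [487.   20.3  85. ] w 39.3
pile
[487.3, 20.9, 56.6, 40.3, 5.4, 70.3, 280.0]
bench
[397.3, 327.3, 56.5, 39.9, 85.7, 10.2, 263.0]
t 61.4583
[397.4, 326.9, 57.2, 39.9, 85.4, 10.5, 265.0]
grip 39.5 39.2 z [397.9 327.3  26.1] dFz [ 0.7 -0.5 -2.6]
placed k 4 df 6.4 tcp [487.1  20.3  94.9] want [487.   20.3  95. ] w 39.4
pile
[487.8, 21.2, 56.0, 39.8, 4.4, 80.5, 279.0]
bench
t 72.55
```

View pics/v5.png

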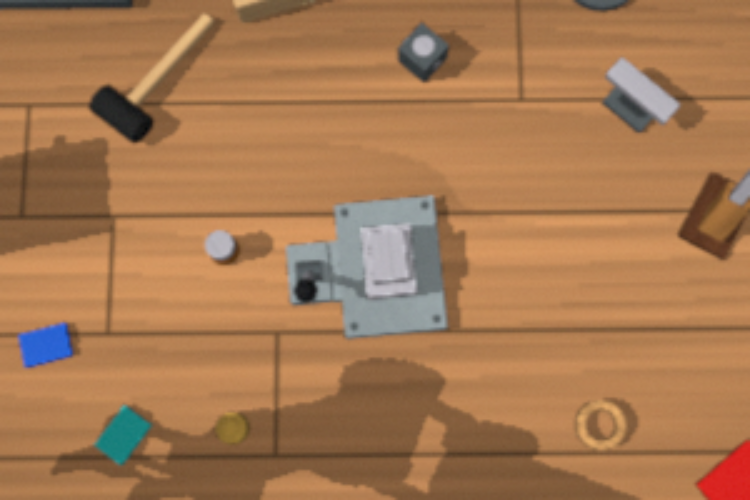

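All six plates are piled in line and centred at crop (388,260), with nothing else moved. Now I'll fit the bar's axis and check reachability.

```bash
cat > bar.py <<'E'
from m import *
from scipy.optimize import least_squares
def frame(head,lean):
    h,l=np.radians([head,lean]); d=np.array([np.sin(l)*np.cos(h),np.sin(l)*np.sin(h),np.cos(l)])
    lat=np.array([-np.sin(h),np.cos(h),0]); return d,lat,np.cross(lat,d)   # n = lat x d: along heading, downwards
def fit(cs,zlo=88,zhi=150):
    Q=[]
    for c in cs:
        P=cloud(c); k=(P[...,2]>zlo)&(P[...,2]<zhi)&(np.hypot(P[...,0]-573,P[...,1]+386)<50); Q.append(P[k])
    Q=np.vstack(Q); c0=np.array([0,0,115.])
    def f(p):
        d,a,n=frame(p[2],p[3]); v=Q-(c0+[p[0],p[1],0])
        x=np.abs(np.stack([v@a,v@n],1))-8
        o=np.linalg.norm(np.maximum(x,0),axis=1)+np.minimum(x.max(1),0)
        return o
    m=Q.mean(0); s=least_squares(f,[m[0],m[1],-30,25],loss="soft_l1",f_scale=2)
    return s.x,np.sqrt(np.mean(s.fun**2)),len(Q)
def tool(head,lean,flip):
    d,a,n=frame(head,lean); x=-d if flip else d
    return R.from_matrix(np.stack([x,np.cross(n,x),n],1)).as_quat()
E
python3 - <<'E'
from bar import *
cs=[viewer.camera("top"),viewer.camera("side")]
for s in(cs,cs[:1],cs[1:]): print(fit(s))
for c in cs:
    P=cloud(c)
    k=(P[...,2]>4)&(np.hypot(P[...,0]-545,P[...,1]+365)<110)
    Q=P[k&(P[...,2]<18)&(cv2.cvtColor(c["frame"],cv2.COLOR_RGB2HSV)[...,2]<120)]; print("foot",len(Q),cv2.minAreaRect(Q[:,:2].astype(np.float32)))
x,_,_=fit(cs); d,a,n=frame(x[2],x[3]); c0=np.array([x[0],x[1],115])
for c in cs:
    P=cloud(c); k=(P[...,2]>88)&(np.hypot(P[...,0]-573,P[...,1]+386)<60); print("end",np.percentile((P[k]-c0)@d,[97,100]))
print("d",d,"n",n)
for fl in(0,1):
    Q=tool(x[2],x[3],fl)
    for t in(-20,0,80): 
        for b in(16,80): 
            p=c0+t*d-b*n; j=r.ik(p,Q); print(fl,t,b,p.round(),None if j is None else np.round(j,2))
    b=r.ik([*BED,120],q(BY+180*fl)); print("place",None if b is None else np.round(b,2))
E
```

```text
(array([ 571.98433718, -386.69674797,  -28.70704352,   25.98231577]), np.float64(1.662687246268906), 277)
(array([ 572.09856817, -386.52407569,  -29.5232167 ,   26.57685783]), np.float64(1.4000923961152392), 140)
(array([ 571.96805908, -386.75144235,  -28.44821533,   25.12898526]), np.float64(1.8905475420233444), 137)
foot 279 ((541.5910034179688, -380.3717956542969), (78.87698364257812, 91.34996032714844), 59.60988235473633)
foot 205 ((545.2955932617188, -367.38580322265625), (59.6134147644043, 90.46263122558594), 62.130760192871094)
end [53.29745519 55.52545172]
end [49.1305471  50.84393551]
d [ 0.38424636 -0.21043013  0.89892931] n [ 0.78843932 -0.4317839  -0.43809371]
0 -20 16 [ 552. -376.  104.] [-0.76 -0.36  2.23  0.97  0.29  0.5 ]
0 -20 80 [ 501. -348.  132.] [-0.81 -0.63  2.36  0.74  0.42  0.73]
0 0 16 [ 559. -380.  122.] [-0.76 -0.36  2.2   0.87  0.3   0.61]
0 0 80 [ 509. -352.  150.] [-0.8  -0.62  2.32  0.69  0.43  0.79]
0 80 16 [ 590. -397.  194.] [-0.74 -0.34  2.04  0.59  0.39  0.91]
0 80 80 [ 540. -369.  222.] [-0.77 -0.55  2.15  0.52  0.51  0.98]
place [-0.03 -0.2   1.74 -0.    1.61  1.46]
1 -20 16 [ 552. -376.  104.] [-0.76 -0.36  2.23  0.97  0.29 -2.64]
1 -20 80 [ 501. -348.  132.] [-0.81 -0.63  2.36  0.74  0.42 -2.41]
1 0 16 [ 559. -380.  122.] [-0.76 -0.36  2.2   0.87  0.3  -2.53]
1 0 80 [ 509. -352.  150.] [-0.8  -0.62  2.32  0.69  0.43 -2.35]
1 80 16 [ 590. -397.  194.] [-0.74 -0.34  2.04  0.59  0.39 -2.23]
1 80 80 [ 540. -369.  222.] [-0.77 -0.55  2.15  0.52  0.51 -2.16]
place [-0.03 -0.2   1.74  0.    1.61 -1.68]
```

Run:
```python
from bar import *
import json
H,L,T=-29.2,25.5,-17
d,a,n=frame(H,L); c0=np.array([572.0,-386.6,115]); Q=tool(H,L,0)
P=lambda t,b: c0+t*d-b*n
r.move_pose([330,-300,260],q(H)); 
r.move_pose(P(40,90),Q); r.movel(P(T,90),v=150); f0=S()["force"]
r.movel(P(T,40),v=120); r.movel(P(T,16),v=50); print("df",(S()["force"]-f0).round(1),S()["tcp_pos"].round(1),P(T,16).round(1))
r.close(60); s=S(); print("w",s["grip_width"],"gf",s["grasp_force"],"df",(s["force"]-f0).round(1))
for t in(T+15,T+50,T+85): r.movel(P(t,16),v=60); s=S(); print(round(s["grip_width"],1),(s["force"]-f0).round(1),s["tcp_pos"].round(1))
for nme in("top","side"):
    c=viewer.camera(nme); np.savez(f"b_{nme}.npz",**c)
cv2.imwrite("pics/b.png",cv2.resize(c["frame"][50:250,100:400,::-1],(750,500)))
print(S()["t"])
```

```text
df [ 0.2  0.9 -1. ] [ 552.9 -375.9  106.7] [ 553.  -376.   106.5]
w 15.253978883945626 gf 59.96762216091156 df [ 0.3 -0.  -0.6]
15.7 [-1.2  1.  -1.5] [ 558.6 -378.9  119.5]
15.6 [-1.4 -0.1 -2.1] [ 571.7 -386.4  151.3]
15.5 [-0.4 -0.2 -3.7] [ 584.8 -393.6  182.4]
81.775
```

View pics/b.png

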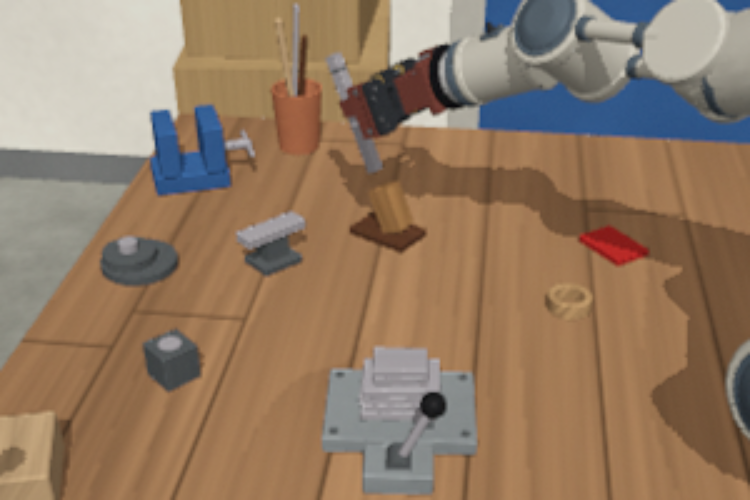

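The bar is clear of the socket at crop (360,110), and the pile at (400,385) is intact. I'll bring it over the pile and measure it in the hand.

Run:
```python
from bar import *
d,a,n=frame(-29.2,25.5); p=S()["tcp_pos"]
r.movel(p+[-30,20,50],v=150)
u=np.array([np.cos(np.radians(BY)),np.sin(np.radians(BY))]); t=BED+10*u
r.move_pose([*t,190],q(BY)); print(S()["grip_width"],S()["tcp_pos"].round(1),S()["t"])
o=np.array([*BED,0]); U=np.array([*u,0]); V=np.array([-u[1],u[0],0])
for nm in("top","side"):
    c=viewer.camera(nm); X=cloud(c)-o; x,y,z=X@U,X@V,X[...,2]
    k=(abs(x)<130)&(abs(y)<20)&(z>135)&(z<215)&steel(c)
    for s in(-1,1):
        e=k&(x*s>45); 
        if e.sum()>5: print(nm,s,e.sum(),"xext",np.percentile(x[e]*s,[90,97,100]).round(1),"y",np.median(y[e]).round(1),"z top",np.percentile(z[e],[10,50,90]).round(1))
        e2=e&(x*s>62)
        if e2.sum()>5: print("   outer z",np.percentile(z[e2],[10,50,90]).round(1))
cv2.imwrite("pics/hov.png",cv2.resize(c["frame"][100:300,150:400,::-1],(750,600)))
```

```text
15.598231556396648 [497.2  20.8 189.3] 83.825
top -1 89 xext [77.  79.6 80.2] y 0.2 z top [178.6 181.4 183.2]
   outer z [178.3 181.1 182.5]
side -1 125 xext [76.4 78.9 79.3] y 7.6 z top [167.7 178.2 181.5]
   outer z [167.6 177.  181.2]
side 1 109 xext [76.8 79.1 79.4] y 7.4 z top [168.6 178.7 182.1]
   outer z [168.8 178.2 181.8]
```

View pics/hov.png

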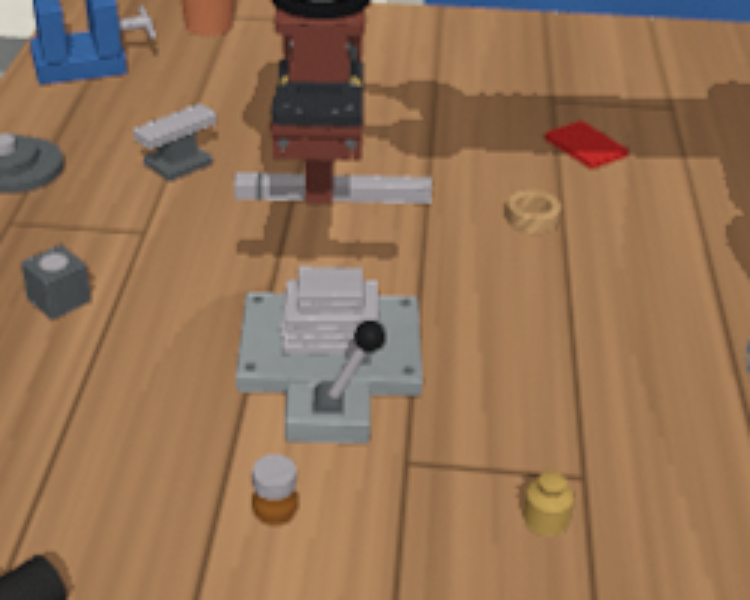

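The bar hangs level and centred over the pile, with its ends at ±80 mm. I'll lower it.

Run:
```python
from bar import *
u=np.array([np.cos(np.radians(BY)),np.sin(np.radians(BY))]); t=BED+10*u
r.movel([*t,120],v=150); f0=S()["force"][2]; r.movel([*t,107],v=50)
for k in range(14):
    f=S()["force"][2]-f0
    if f>3: break
    r.movel([*t,106.5-.5*k],v=20)
s=S(); print(k,f,s["tcp_pos"].round(1),s["grip_width"])
r.let_go(); r.movel([*t,140],v=100); r.movel([*t,220],v=300); c=look()
o=np.array([*BED,0]); U=np.array([*u,0]); V=np.array([-u[1],u[0],0])
X=cloud(c)-o; x,y,z=X@U,X@V,X[...,2]
k=(abs(x)<100)&(abs(y)<22)&(z>88)&(z<105)
dd,oo=rays(c); Q=oo[:2]+dd[k][:,:2]*((96-oo[2])/dd[k][:,2])[:,None]
print(k.sum(),cv2.minAreaRect(Q.astype(np.float32)),np.median(z[k]),"z at ends",np.median(z[k&(x>50)]),np.median(z[k&(x<-50)]),"t",S()["t"])
c=viewer.camera("side"); cv2.imwrite("pics/p.png",cv2.resize(c["frame"][150:290,180:380,::-1],(800,560)))
X=cloud(c); k=(X[...,2]>70)&(np.hypot(X[...,0]-445,X[...,1]-113)<30); print("ball",X[k].mean(0))
```

```text
7 5.119663221964432 [497.1  21.2 104. ] 15.874323791232957
333 ((486.96826171875, 21.158767700195312), (160.35104370117188, 15.837311744689941), 5.065804958343506) 96.35253374796412 z at ends 96.84810599272339 95.92462333275944 t 91.075
ball [447.90144487 117.98851311  95.85926213]
```

View pics/p.png

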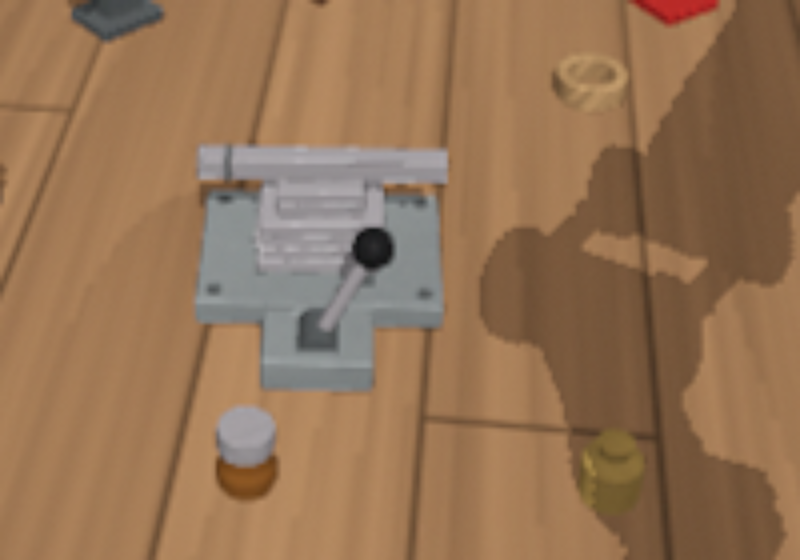

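The bar lies level on the pile, in line with the bed and centred to within 1 mm. Next is the lever, whose ball is at crop (373,247).

Run:
```python
from bar import *
u=np.array([np.cos(np.radians(BY)),np.sin(np.radians(BY))]); v=np.array([-u[1],u[0]])
P=lambda x,z:[*(BED+[0,.5]+x*u+95*v),z]
yb=besty(*P(-90,200),BY)
r.close(10); r.move_pose(P(-90,200),q(yb)); r.movel(P(-90,100),v=200); f0=S()["force"]
r.movel(P(-64,100),v=100)
for x in list(range(-56,8,8))+list(range(8,36,2)):
    r.movel(P(x,100),v=60); f=(S()["force"]-f0)@[*u,0]
    if x>-20: print(x,round(f,1),end="; ")
    if f<-12: break
r.movel(P(x-8,100),v=60); r.movel(P(x-12,200),v=200); c=look()
print(S()["t"])
c2=viewer.camera("side"); cv2.imwrite("pics/l.png",cv2.resize(c2["frame"][150:290,180:380,::-1],(800,560)))
for c in(c,c2):
    X=cloud(c); D=X-np.array([*BED,0]); x=D@[*u,0]; y=D@[*v,0]
    k=(X[...,2]>70)&(abs(x)<70)&(abs(y-95)<25); print("ball bed xyz",k.sum(),x[k].mean(),x[k].min(),x[k].max(),y[k].mean(),X[k][:,2].mean())
    k=(abs(x)<100)&(abs(y)<22)&(X[...,2]>88)&(X[...,2]<105); print("bar",x[k].min(),x[k].max(),y[k].mean())
show(on_bench(viewer.camera("top")))
```

```text
-16 -1.1; -8 -0.6; 0 0.0; 8 -1.1; 10 -0.7; 12 -0.5; 14 -4.3; 16 -11.6; 18 -19.8; 102.025
ball bed xyz 78 35.93036180143436 21.544950537308825 51.470914600088015 93.56490878347947 97.81279206450293
bar -79.81100164849403 80.44346735687888 0.7814964846104618
ball bed xyz 111 35.58261711783088 22.043932852692073 50.82990286961931 101.16808398988792 93.41350561845402
bar -79.1046799244731 79.26133035779722 4.771971171789148
```

View pics/l.png

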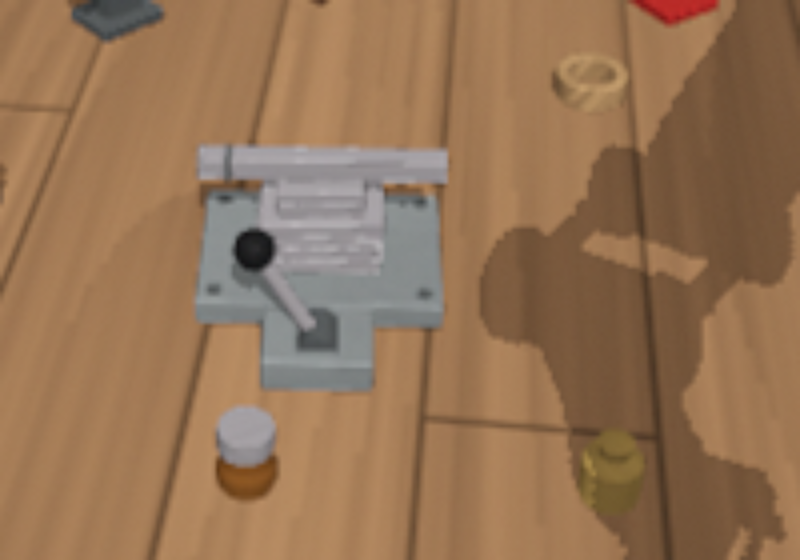

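The lever is fully over: its ball is at crop (254,248) and it was pushed against its stop. The pile and bar haven't moved, and no plates are left on the bench.

```bash
python3 -c "
from rig import workorder
print(workorder.sign_off())"
```

```text
the job is handed in; nothing more can be done
None
```

The pack is made up and handed in at about 102 s: four large and two small plates are piled square on the bed, the bar lies on top centred to within about 1 mm, and the lever is thrown fully over against its stop.

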